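# Tuck the shield plate under an inverter's lapped panel and hold it down

### The job

Refit the loose aluminium shield plate on the open power inverter: take it by its rib, slide its tuck edge about 15 mm in under the lapped edge of the hinged fan panel without lifting that panel, then press the plate flat onto the two ledges against the sprung contact bar. Finish while still holding it pressed down flat, as if a colleague were about to drive the screws, and leave the other things on the bench where they are.

Things in the scene. Friction and masses are not known exactly. Their poses are not given: they have to be found in the camera images.
- shield: Loose aluminium plate, 100 (x) by 140 (y) by 4 mm, about 0.2 kg, flat on the bench. On it stands a grip rib: 10 mm thick in x, 80 mm long in y, its top 39 mm above the plate's underside. Origin: on the underside, below the rib's middle. x points to the tuck edge, 60 mm from the rib's middle; the rear edge, with two dark screw holes, is 40 mm from it. z up.
- tuck_edge (a point): Middle of the plate's tuck edge, on its underside (60 mm from the plate's origin along its x). Axes as the plate's.
- inverter: Open power inverter chassis, fixed to the bench, 270 (x) by 200 mm (y); two grey side walls 65 mm tall, inner faces 160 mm apart. Origin: on the bench surface, below the middle of the panel's lapped edge. x points towards the panel's hinge, y across, z up. The open bay reaches from x = -100 mm to a bulkhead under the panel at x = 24 mm, which ends the pocket.
- seat (a point): Middle of the bay at x = -40 mm of the inverter, at the height of the ledges (45 mm above the bench). The two flat aluminium ledges, 30 mm wide, run along the side walls from x = -100 mm into the pocket; the plate lies on them, its y centred. The near end (x = -100 mm) is open above ledge height. Axes as the inverter's.
- lap (a point): Middle of the lapped (free) edge of the closed panel, on its underside: 58 mm above the bench, 13 mm above the ledges. The panel covers all towards the inverter's +x from here; towards -x it has only an upward-flared hem, 8 mm long, rising 5 mm. Axes as the inverter's.
- flap (a joint): Angle of the dark hinged panel with the round fan grille (163 mm by 154 mm, 4 mm thick, 0.3 kg), hinged at its far end; rad, 0 = closed under its own weight, grows as its lapped edge rises (0.06 rad is about 10 mm there). About 1.5 N upward at the lapped edge lifts it.
- bar (a joint): Travel of the sprung brass contact bar (12 mm in x, 92 mm in y) across the bay at x = -40 mm of the inverter; m, 0 = up, its top then 5 mm above the ledges; 0.005 = pressed level with the ledges. It starts to move at about 3 N and needs 9 N to be level; it springs back when let go.
- meter: Bystander: red multimeter lying on the bench, 160 x 80 x 34 mm; origin under its middle.
- driver: Bystander: screwdriver lying on the bench; origin under its middle.
- bitcase: Bystander: flat grey bit case, 75 x 120 x 20 mm; origin under its middle.
- flux: Bystander: small amber jar, 50 mm across, 60 mm tall; origin under its middle.

How it is judged:
By the outcome, as a careful person would: the job done as asked, in the order asked, and still so for the second after the job is handed in, while the arm keeps its last pose, push and grip.
It also fails if it takes over 40 s, if anything falls off the work surface, if the arm or the gripper's body presses on something with over 40 N, if the wrist force passes 120 N, or if a joint passes its speed limit or range.

### The arm

A 6-joint arm with a two-finger parallel gripper is mounted at the origin on the work surface. World frame = base frame: x ahead of the robot, y to its left, z up, the work surface at z = 0. Lengths are in mm, angles in degrees, forces in N, time in s.
With the tool pointing down it reaches from about 350 to 850 mm from the base axis. Payload 8.1 kg.
Tool frame: the origin (TCP) lies midway between the tips of the shut fingers; the grasp point (between the pads) lies 19 mm behind it; z points along the fingers, y is the line along which they close (so a half turn about z gives the same grasp; the last joint's range is limited). The gripper opens to 85 mm and grips with 20 to 120 N. Pads are 22 mm wide; open, the fingers measure 114 mm over their backs; the gripper's body (76 mm by 85 mm) begins 54 mm behind the grasp point. The pads swing forward as they close: fully open they stand 13 mm farther back than shut.
Start: joints at [66.383, 7.471, 85.268, -0, 87.261, -4.893], TCP at [192.587, 568.257, 231.292] pointing down, gripper open.
Joint ranges: [-169.43, 169.43], [-51.17, 129.36], [1.28, 143.12], [-76.62, 256.62], [0, 156.53], [-152.29, 152.29]. Speed limits (degrees/s): [136.94, 136.94, 159.86, 180, 180, 180].

### API

Orientations are given as [roll, pitch, yaw] about the fixed x, y, z axes, in that order (R = Rz(yaw) Ry(pitch) Rx(roll)).
In Python, from bench import r, optics, monitor gives the robot as it stands (r), with the cameras (optics) and the readings (monitor).
- The arm moves only by the shell command python3 steer.py 'ROWS' [FORCE]. ROWS is 1 to 8 rows, parted by a bar, with the numbers parted by commas; each row has 7 numbers: a rotation vector rx, ry, rz in units of 5 degrees, then dx, dy, dz in units of 5 mm, then the finger opening in mm; each row is the pose to reach, as a shift and turn from the pose commanded when the command began, along the tool's axes at that moment; what a row does not reach only later rows make up. A row lasts 1/8 s, in which the tool goes at most 62.5 mm and 10.7 degrees, less where a joint would pass 70% of its speed; a pose out of reach is approached as far as the arm can. The fingers move at their own pace and stop on an object; FORCE is the grip in N (left out, the last holds). Time passes only in rows, so rows that do not move let the fingers close. It prints the time, the measured TCP pose, the force, the opening and the grip force at its end. Input that does not fit is refused with a message, and nothing moves.
- monitor.sense(): the state, without advancing time (a new reading comes with each control period).
- optics.snapshot(name): name is "side" or "top"; returns a dict with "pixels" (480x640x3 uint8, blue, green, red), "fx", "fy", "cx", "cy" (pixels), "pose" (4x4, takes a point from camera to world coordinates). Camera axes: x right, y up, looking along -z (the intrinsics and any distortion apply to the point x, -y, -z); pixel columns grow to the right and rows downward; lengths in mm; the calibration is good to about 2 mm. A picture is of the moment at which its call begins. There is no depth.
- r.hand_in(): hands the job in; it is judged then, once.
The state is a dict: "time": time; "joint_pos": joint angles; "qd": joint speeds; "joint_efforts": joint torques, N m; "tool_pos": TCP position; "tcp_rot": TCP orientation; "ft_force": force on the tool from outside, world axes, zero at the start; "wrist_torque": the same for the moment, N m; "finger_gap": finger opening in mm; "grip_force": force on a finger pad.
Only numpy, scipy, OpenCV 4.12 (cv2) and the standard library are available. Lean on these libraries where they do the work, as an engineer would, in place of code of your own. Each camera call takes 0.05 s, during which the arm holds its last target. There are 200 camera calls.

## Working session

There is one attempt and no reset: what is moved stays moved. The work goes in short steps, Python scripts to look and compute and a shell command to move; the robot and the scene stay as the last step left them, time stands still between calls to the robot, and variables do not carry over. Pictures are saved under pics/ and viewed, at most 10 in all, crops included, and the job is handed in when it is done.

```bash
ls; mkdir -p pics; python3 - <<'E'
from bench import r, optics, monitor
import cv2,numpy as np
for n in("side","top"):
    s=optics.snapshot(n);cv2.imwrite(f"pics/{n}0.png",s["pixels"]);np.savez(f"{n}0.npz",**s)
    print(n,s["fx"],s["fy"],s["cx"],s["cy"],np.round(s["pose"],3).tolist(),[k for k in s])
s=monitor.sense();print(s["time"],s["tool_pos"],s["tcp_rot"],s["ft_force"],s["finger_gap"])
E
```

```text
bench.py
pics
steer.py
side 456.00372891772867 456.00372891772867 326.06712204792666 243.5499757601083 [[0.996, 0.04, -0.081, 463.406], [-0.088, 0.638, -0.765, -889.63], [0.021, 0.769, 0.639, 808.921], [0.0, 0.0, 0.0, 1.0]] ['pixels', 'fx', 'fy', 'cx', 'cy', 'pose']
top 534.8863553581614 534.8863553581614 317.68548636672557 234.43739989953946 [[-0.011, 0.995, -0.102, 427.797], [-1.0, -0.011, -0.001, -16.332], [-0.002, 0.102, 0.995, 1315.361], [0.0, 0.0, 0.0, 1.0]] ['pixels', 'fx', 'fy', 'cx', 'cy', 'pose']
0.1 [192.37631017 567.77946997 230.34255381] [-1.79902264e+02 -1.00496314e-02  1.61276996e+02] [-0.66078548 -0.80193865 -0.12230632] 85.04553946315292
```

View pics/top0.png

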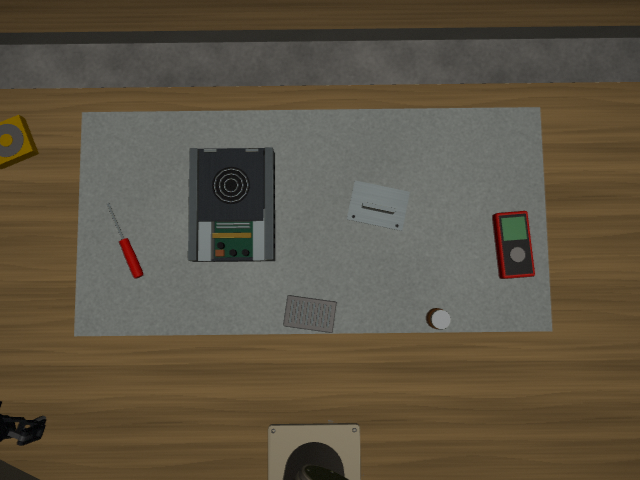

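View pics/side0.png

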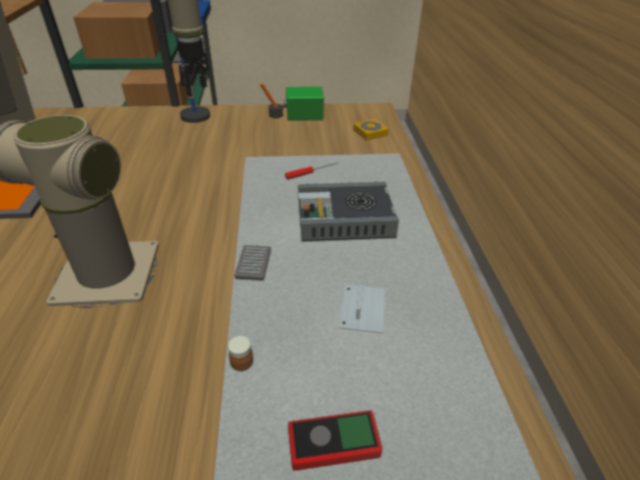

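The top view shows the inverter at px (190–275, 148–262) with its bay towards the robot. The shield is at about (378, 207) with its screw holes towards the robot, so its tuck edge faces +x. Next I measure both.

```bash
cat > h.py <<'E'
import numpy as np,cv2
def ray(s,u,v):
    P=s["pose"];d=P[:3,:3]@np.array([(u-s["cx"])/s["fx"],-(v-s["cy"])/s["fy"],-1.]);return P[:3,3],d
def cast(s,u,v,z):
    o,d=ray(s,u,v);return o+d*(z-o[2])/d[2]
def proj(s,p):
    P=s["pose"];c=P[:3,:3].T@(np.array(p)-P[:3,3]);return s["cx"]+s["fx"]*c[0]/-c[2],s["cy"]-s["fy"]*c[1]/-c[2]
E
python3 - <<'E'
from h import *
s=np.load("top0.npz");im=s["pixels"].copy()
hsv=cv2.cvtColor(im,cv2.COLOR_BGR2HSV)
for n,p in(("plate",(360,195)),("plate2",(395,195)),("mat",(330,180)),("ledge",(205,240)),("wall",(193,200)),("panel",(205,170)),("wallR",(270,200))):print(n,im[p[1],p[0]],hsv[p[1],p[0]])
a=cv2.resize(im[140:270,180:285],None,fx=4,fy=4,interpolation=cv2.INTER_CUBIC)
b=cv2.resize(im[170:240,335:420],None,fx=4,fy=4,interpolation=cv2.INTER_CUBIC)
o=np.zeros((520,760,3),np.uint8);o[:,:420]=a;o[:280,420:760]=b
cv2.imwrite("pics/crop.png",o)
E
```

```text
plate [126 127 119] [ 86  16 127]
plate2 [126 127 119] [ 86  16 127]
mat [109 114 112] [ 42  11 114]
ledge [125 125 119] [ 90  12 125]
wall [72 71 66] [95 21 72]
panel [38 36 33] [102  34  38]
wallR [72 72 66] [90 21 72]
```

View pics/crop.png

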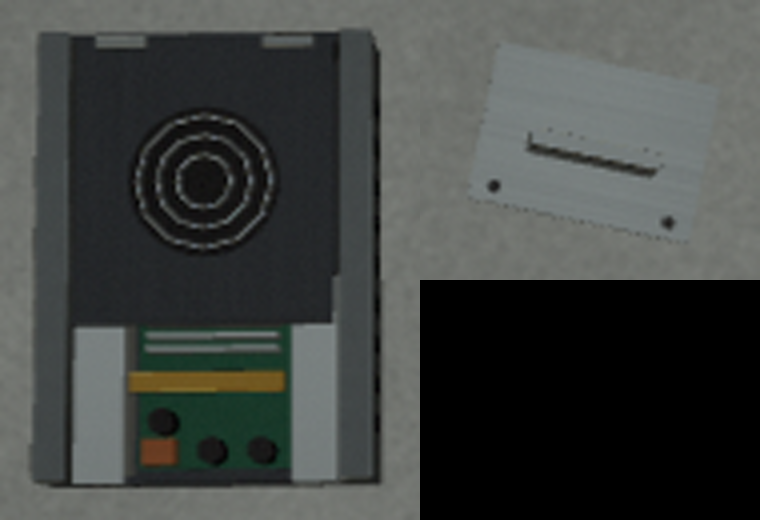

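The crop shows the plate's corners and rib clearly. The walls, ledges, brass bar (y ≈ 380 in the crop) and panel edge (y ≈ 323) are also sharp.

```bash
python3 - <<'E'
from h import *
s=np.load("top0.npz");im=s["pixels"].astype(int)
b,g,rr=im[...,0],im[...,1],im[...,2]
def big(m,x0,y0,x1,y1,close=3):
    k=np.zeros(m.shape,np.uint8);k[y0:y1,x0:x1]=m[y0:y1,x0:x1]
    if close:k=cv2.morphologyEx(k,cv2.MORPH_CLOSE,np.ones((close,close),np.uint8))
    c=max(cv2.findContours(k,0,1)[0],key=cv2.contourArea);return c
def rect(c,z,label):
    w=np.array([cast(s,u,v,z)[:2] for u,v in c[:,0,:]],np.float32)
    (cx,cy),(a,bb),t=cv2.minAreaRect(w);print(label,"centre",round(cx,1),round(cy,1),"size",round(a,1),round(bb,1),"ang",round(t,2));return w
c=big((b-rr>=4)&(g>112),335,170,425,245,5);rect(c,4,"plate")
w=np.array([cast(s,u,v,4)[:2] for u,v in cv2.approxPolyDP(cv2.convexHull(c),4,True)[:,0]]);print(w.round(1))
# screw holes, rib dark face
m=(g<70)
k=np.zeros(m.shape,np.uint8);k[180:240,340:420]=m[180:240,340:420]
for q in cv2.findContours(k,0,1)[0]:
    M=q[:,0].mean(0);print("dark",M.round(1),len(q),cast(s,*M,4)[:2].round(1))
wl=(abs(g-72)<9)&(b-rr>=3)
cl=big(wl,180,140,201,270,0);cr=big(wl,261,140,276,270,0)
rect(cl,65,"wallL");rect(cr,65,"wallR")
pn=(g<48)
cp=big(pn,198,140,264,222,3);rect(cp,62,"panel")
br=(b<60)&(rr>100)&(g>80);cb=big(br,205,225,258,245,0);rect(cb,50,"bar")
# ledges
ld=(g>112)
cL=big(ld,198,221,213,262,0);cR=big(ld,252,221,264,262,0);rect(cL,45,"ledgeL");rect(cR,45,"ledgeR")
E
```

```text
plate centre 634.2 -164.5 size 139.5 99.8 ang 77.27
[[ 695.4 -109.1]
 [ 666.1 -242.7]
 [ 571.4 -217.9]
 [ 602.7  -87.7]]
dark [396.6 225.2] 5 [ 583.4 -209.8]
dark [352.8 216.2] 5 [ 607.  -102.1]
dark [377.5 209.6] 64 [ 622.8 -163.5]
wallL centre 634.6 280.9 size 265.7 17.8 ang 0.01
wallR centre 633.8 100.5 size 16.7 263.3 ang 89.97
panel centre 678.1 191.3 size 175.9 155.8 ang 0.33
bar centre 558.8 191.4 size 85.8 9.6 ang 89.38
ledgeL centre 545.8 255.9 size 28.3 91.3 ang 88.73
ledgeR centre 546.8 127.7 size 23.9 91.2 ang 89.99
```

The measurements fit the given sizes:
- **Plate:** origin ≈ (624.4, −162.3), yaw ≈ −12.6°.
- **Inverter:** origin ≈ (599, 191), yaw ≈ 0.

Next, the tool deltas for the approach.

```bash
cat > d.py <<'E'
import sys,numpy as np
from scipy.spatial.transform import Rotation as R
from bench import r, optics, monitor
# usage: d.py x y z roll pitch yaw -> shift/turn in tool axes from measured pose
t=[float(a) for a in sys.argv[1:]];s=monitor.sense()
A=R.from_euler("xyz",s["tcp_rot"],degrees=True)
print("rotvec",(A.inv()*R.from_euler("xyz",t[3:],degrees=True)).as_rotvec(degrees=True).round(2),"shift",A.inv().apply(np.array(t[:3])-s["tool_pos"]).round(1),"| at",s["tool_pos"].round(1),s["tcp_rot"].round(2),"F",s["ft_force"].round(1),"t",round(s["time"],2),"gap",round(s["finger_gap"],1))
E
python3 d.py 624.4 -162.3 120 180 0 77.4
```

```text
rotvec [-9.000e-02  6.000e-02  8.388e+01] shift [-643.5 -552.6  111.2] | at [192.4 567.8 230.3] [-1.7990e+02 -1.0000e-02  1.6128e+02] F [-0.7 -0.8 -0.1] t 0.1 gap 85.0
```

Units first: shifts go in units of 5 mm and turns go in units of 5 degrees. So -34 mm is -6.8, -330 mm is -66, 44 degrees is 8.8.

```bash
python3 steer.py '0,0,1.2,-8,-6.8,0,50 | 0,0,2.4,-17,-14.4,0,50 | 0,0,3.6,-26,-22,0,50 | 0,0,4.8,-35,-29.6,0,50 | 0,0,6,-44,-37.2,0,50 | 0,0,7.2,-53,-44.8,0,50 | 0,0,8.2,-61,-52,0,50 | 0,0,8.8,-66,-56.6,0,50'; python3 d.py 624.4 -162.3 120 180 0 77.4
```

```text
time: 1.1
tool_pos: [414.9, 192.0, 231.0]
tcp_rot: [-180.0, 0.0, 117.0]
ft_force: [0.1, 0.8, 0.3]
finger_gap: 50.2
grip_force: 0.0
rotvec [-2.000e-02  2.000e-02  3.964e+01] shift [-410.8   25.5  111.1] | at [414.9 192.  231. ] [-1.7998e+02  2.0000e-02  1.1704e+02] F [0.1 0.8 0.3] t 1.1 gap 50.2
```

In the tool's units: -411 mm is -82.2, -395 mm is -79, 39.6 degrees is 7.92.

```bash
python3 steer.py '0,0,1.2,-11,0.8,0,40 | 0,0,2.4,-23,1.6,3,40 | 0,0,3.6,-35,2.4,7,40 | 0,0,4.8,-47,3.2,12,40 | 0,0,6,-59,4,16,40 | 0,0,7.2,-70,4.6,20,40 | 0,0,7.92,-79,5,22,40 | 0,0,7.92,-82.2,5.1,22.2,40'; python3 steer.py '0,0,0,0,0,0,40 | 0,0,0,0,0,0,40'; python3 d.py 624.4 -162.3 8 180 0 77.4
python3 - <<'E'
from h import *
from bench import r, optics, monitor
s=optics.snapshot("top");cv2.imwrite("pics/t1.png",cv2.resize(s["pixels"][150:270,300:460],None,fx=5,fy=5,interpolation=2))
s2=optics.snapshot("side");cv2.imwrite("pics/s1.png",cv2.resize(s2["pixels"][220:350,290:430],None,fx=4,fy=4,interpolation=2))
E
```

```text
time: 2.1
tool_pos: [624.8, -161.5, 118.1]
tcp_rot: [-179.8, -0.0, 77.5]
ft_force: [0.0, 0.6, 0.4]
finger_gap: 40.0
grip_force: 0.0
time: 2.35
tool_pos: [625.1, -158.0, 120.8]
tcp_rot: [180.0, -0.0, 77.8]
ft_force: [-0.8, -0.6, 0.2]
finger_gap: 39.6
grip_force: 0.0
rotvec [ 0.01 -0.02  0.36] shift [ -4.4   0.2 112.8] | at [ 625.1 -158.   120.8] [ 1.7999e+02 -2.0000e-02  7.7760e+01] F [-0.8 -0.6  0.2] t 2.35 gap 39.6
```

View pics/s1.png

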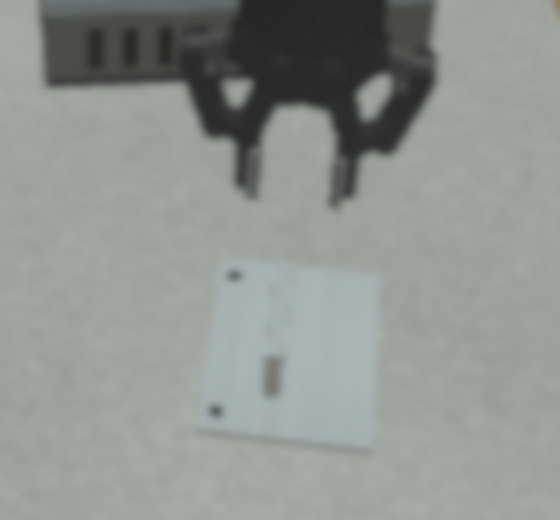

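The side view shows the open fingers straddling the rib line. I check the rib's end face, at about px (358, 314), against my estimate before going down.

```bash
python3 steer.py '0,0,0,0,0,0,40 | 0,0,0,0,0,0,40 | 0,0,0,0,0,0,40'; python3 - <<'E'
from h import *
s=np.load("side0.npz");print(np.round(proj(s,(615.7,-201.3,21.5)),1))
im=s["pixels"].astype(int)[295:330,345:380];m=((im[...,1]<im.max()*0.62)).astype(np.uint8)
for q in cv2.findContours(m,0,1)[0]:
    print(cv2.boundingRect(q+np.array([[345,295]])))
E
for i in 1 2 ; do python3 d.py 624.4 -162.3 8 180 0 77.4; done
```

```text
time: 2.82
tool_pos: [625.3, -159.1, 120.4]
tcp_rot: [180.0, -0.0, 77.7]
ft_force: [-0.2, -0.3, 0.6]
finger_gap: 40.1
grip_force: 0.0
[358.6 313.9]
rotvec [ 0.01 -0.    0.29] shift [ -3.3  -0.2 112.4] | at [ 625.3 -159.1  120.4] [179.99  -0.    77.69] F [-0.2 -0.3  0.6] t 2.83 gap 40.1
rotvec [ 0.01 -0.    0.29] shift [ -3.3  -0.2 112.4] | at [ 625.3 -159.1  120.4] [179.99  -0.    77.69] F [-0.2 -0.3  0.6] t 2.83 gap 40.1
```

The side view agrees with the estimate to within 1 px. Going down and gripping.

```bash
python3 steer.py '0,0,0,-0.4,0,8,40 | 0,0,0,-0.6,0,15,40 | 0,0,0,-0.6,0,19,40 | 0,0,0,-0.6,0,21,40 | 0,0,0,-0.6,0,22,40 | 0,0,0,-0.6,0,22,40' 60; python3 steer.py '0,0,0,0,0,0,20 | 0,0,0,0,0,0,8 | 0,0,0,0,0,0,2 | 0,0,0,0,0,0,2 | 0,0,0,0,0,0,2 | 0,0,0,0,0,0,2' 60
```

```text
time: 3.58
tool_pos: [625.3, -162.4, 11.1]
tcp_rot: [179.9, 0.0, 77.7]
ft_force: [0.1, 0.4, 0.4]
finger_gap: 39.9
grip_force: 0.0
time: 4.32
tool_pos: [625.4, -162.5, 11.5]
tcp_rot: [179.9, 0.0, 77.7]
ft_force: [-1.3, 0.7, 6.6]
finger_gap: 8.9
grip_force: 60.3
```

In the tool's units: -120 mm is -24, -10 mm is -2.

```bash
python3 steer.py '0,0,0,0,0,0,2 | 0,0,0,0,0,-2,2 | 0,0,0,0,0,-7,2 | 0,0,0,0,0,-13,2 | 0,0,0,0,0,-19,2 | 0,0,0,0,0,-24,2 | 0,0,0,0,0,-24,2 | 0,0,0,0,0,-24,2' 100
python3 d.py 539 191 132 180 0 90
python3 - <<'E'
from h import *
from bench import r, optics, monitor
s=optics.snapshot("top");a=cv2.resize(s["pixels"][160:260,320:440],None,fx=3.3,fy=3.3,interpolation=2)
s2=optics.snapshot("side");b=cv2.resize(s2["pixels"][210:330,310:430],None,fx=3.3,fy=3.3,interpolation=2)
np.savez("side1.npz",**s2)
o=np.zeros((400,800,3),np.uint8);o[:a.shape[0],:a.shape[1]]=a;o[:b.shape[0],400:400+b.shape[1]]=b
cv2.imwrite("pics/lift.png",o)
E
```

```text
time: 5.32
tool_pos: [623.9, -162.0, 128.8]
tcp_rot: [-179.9, -0.0, 77.7]
ft_force: [-0.2, -0.4, -2.0]
finger_gap: 8.4
grip_force: 97.9
rotvec [ -0.11  -0.02 -12.32] shift [ 326.7 -158.3   -2.8] | at [ 623.9 -162.   128.8] [-1.7989e+02 -1.0000e-02  7.7680e+01] F [-0.2 -0.4 -2. ] t 5.33 gap 8.4
```

View pics/lift.png

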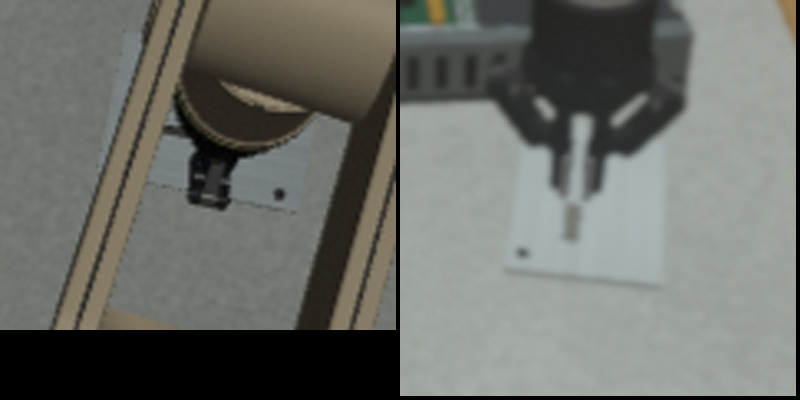

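The plate is held and looks level. In the side view its −y corners are at about px (341.5, 291.8) and (388.8, 296.7). I compare those with the projection of a level plate.

```bash
python3 - <<'E'
from h import *
s=np.load("side1.npz")
c,n=np.cos(np.radians(-12.4)),np.sin(np.radians(-12.4))
for z in(116,118,120):
    print(z,[np.round(proj(s,(623.9+c*x-n*y,-162+n*x+c*y,z)),1).tolist() for x,y in((-40,-70),(60,-70))])
E
```

```text
116 [[341.4, 292.4], [389.0, 297.5]]
118 [[341.5, 291.7], [389.1, 296.8]]
120 [[341.5, 291.0], [389.2, 296.1]]
```

The plate is level, with its underside about 11 mm below the TCP. Carrying it over to staging in front of the bay: plate origin at −80 in the inverter frame, TCP (519, 191).

In the tool's units: 140 mm is 28, -77 mm is -15.4, -12.3 degrees is -2.46.

```bash
python3 steer.py '0,0,-0.2,0,0,0,2 | 0,0,-0.4,6,-3.4,0,2 | 0,0,-0.8,17,-9.4,0,2 | 0,0,-1.2,28,-15.4,0,2 | 0,0,-1.6,39,-21.4,0,2 | 0,0,-2,49,-27,0,2 | 0,0,-2.3,58,-32,0,2 | 0,0,-2.46,62.8,-34.6,0,2'; python3 steer.py '0,0,0,0,0,0,2 | 0,0,0,0,0,0,2 | 0,0,0,0,0,0,2'; python3 d.py 519 191 90 180 0 90
```

```text
time: 6.42
tool_pos: [521.3, 183.9, 129.8]
tcp_rot: [-180.0, -0.0, 90.2]
ft_force: [0.4, -0.5, -3.1]
finger_gap: 8.4
grip_force: 98.0
time: 6.8
tool_pos: [522.9, 180.4, 130.1]
tcp_rot: [-180.0, 0.0, 89.9]
ft_force: [-0.0, -0.7, -2.0]
finger_gap: 8.1
grip_force: 98.0
rotvec [-0.01  0.02 -0.1 ] shift [10.6 -3.9 40.1] | at [522.9 180.4 130.1] [-1.7999e+02  2.0000e-02  8.9900e+01] F [-0.  -0.7 -2. ] t 6.8 gap 8.1
```

```bash
python3 steer.py '0,0,0,1,-0.4,0,2 | 0.2,0,0,2.12,-0.78,2,2 | 0.4,0,0,2.12,-0.78,4,2 | 0.6,0,0,2.12,-0.78,6,2 | 0.8,0,0,2.12,-0.78,7.4,2 | 0.8,0,0,2.12,-0.78,8,2 | 0.8,0,0,2.12,-0.78,8,2 | 0.8,0,0,2.12,-0.78,8,2'; python3 d.py 519 191 64 -176 0 90
python3 - <<'E'
from h import *
from bench import r, optics, monitor
s=optics.snapshot("top");a=cv2.resize(s["pixels"][140:280,175:295],None,fx=3.3,fy=3.3,interpolation=2)
s2=optics.snapshot("side");b=cv2.resize(s2["pixels"][150:270,280:400],None,fx=3.3,fy=3.3,interpolation=2)
o=np.zeros((470,800,3),np.uint8);o[:a.shape[0],:a.shape[1]]=a;o[:b.shape[0],400:400+b.shape[1]]=b
cv2.imwrite("pics/stage.png",o);np.savez("top2.npz",**s)
E
```

```text
time: 7.8
tool_pos: [519.0, 192.1, 90.7]
tcp_rot: [-176.0, -0.0, 90.0]
ft_force: [-0.5, -0.2, -2.8]
finger_gap: 8.3
grip_force: 98.0
rotvec [ 0.04 -0.01 -0.02] shift [-1.1  1.8 26.7] | at [519.  192.1  90.7] [-1.7604e+02 -1.0000e-02  8.9980e+01] F [-0.5 -0.2 -2.8] t 7.8 gap 8.3
```

View pics/stage.png

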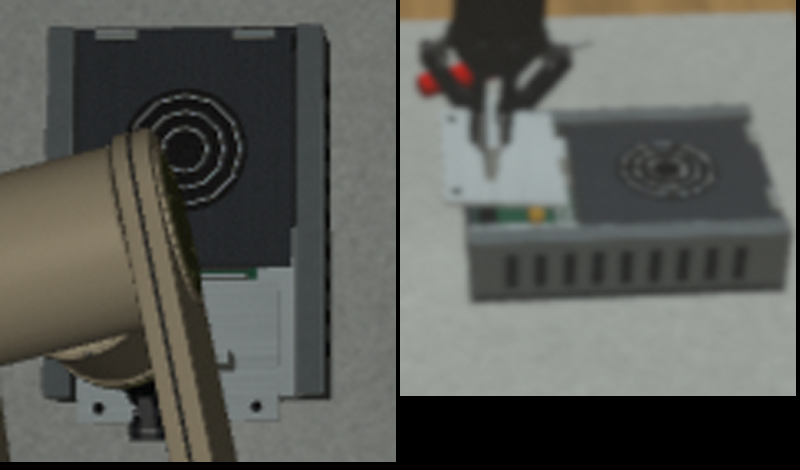

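The top view shows the screw holes at px (204.4, 263.3) and (252.6, 263.3). The tuck edge is in front of the hem, with green board visible between them. I check the plate centre with a ray, then descend.

```bash
python3 - <<'E'
from h import *
s=np.load("top2.npz")
for u in(204.4,252.6):print(cast(s,u,263.3,86).round(1))
print(cast(s,230,140+268/3.3,80).round(1))
E
python3 steer.py '0,0,0,-0.2,0,1.6,2 | 0,0,0,-0.2,0,3,2 | 0,0,0,-0.2,0,4,2 | 0,0,0,-0.2,0,4.8,2 | 0,0,0,-0.2,0,5.2,2 | 0,0,0,-0.2,0,5.2,2 | 0,0,0,-0.2,0,5.2,2'; python3 d.py 555 191 64 -176 0 90
```

```text
[490.3 246.2  86. ]
[489.1 135.4  86. ]
[588.  188.9  80. ]
time: 8.78
tool_pos: [517.3, 191.1, 64.7]
tcp_rot: [-176.0, -0.0, 90.0]
ft_force: [-0.3, -0.3, 0.0]
finger_gap: 8.2
grip_force: 98.2
rotvec [ 0.05 -0.01 -0.03] shift [-0.1 37.6 -1.9] | at [517.3 191.1  64.7] [-1.7605e+02 -1.0000e-02  8.9970e+01] F [-0.3 -0.3  0. ] t 8.78 gap 8.2
```

The hole centre is at y = 190.8, so the plate is centred. I raise it 1.5 mm off the bar, then slide in slowly.

In the tool's units: 5 mm is 1, -1.5 mm is -0.3.

```bash
python3 steer.py '0,0,0,0,0,-0.3,2 | 0,0,0,0,1,-0.36,2 | 0,0,0,0,2,-0.44,2 | 0,0,0,0,3,-0.5,2 | 0,0,0,0,4,-0.56,2 | 0,0,0,0,4,-0.56,2 | 0,0,0,0,4,-0.56,2'; python3 d.py 555 191 65 -176 0 90
```

```text
time: 9.65
tool_pos: [537.0, 191.0, 65.7]
tcp_rot: [-176.0, 0.0, 90.0]
ft_force: [0.3, 0.0, -3.2]
finger_gap: 8.3
grip_force: 98.0
rotvec [-0.02  0.   -0.03] shift [-0.  18.  -0.6] | at [537.  191.   65.7] [-175.98    0.     89.97] F [ 0.3  0.  -3.2] t 9.65 gap 8.3
```

In the tool's units: 18 mm is 3.6, 16 mm is 3.2.

```bash
python3 steer.py '0,0,0,0,0.8,-0.04,2 | 0,0,0,0,1.6,-0.08,2 | 0,0,0,0,2.4,-0.12,2 | 0,0,0,0,3.2,-0.16,2 | 0,0,0,0,3.6,-0.2,2 | 0,0,0,0,3.6,-0.2,2 | 0,0,0,0,3.6,-0.2,2'; python3 d.py 555 191 56 180 0 90
python3 - <<'E'
from h import *
from bench import r, optics, monitor
s=optics.snapshot("top");a=cv2.resize(s["pixels"][140:280,175:295],None,fx=3.3,fy=3.3,interpolation=2)
s2=optics.snapshot("side");b=cv2.resize(s2["pixels"][150:270,280:400],None,fx=3.3,fy=3.3,interpolation=2)
o=np.zeros((470,800,3),np.uint8);o[:a.shape[0],:a.shape[1]]=a;o[:b.shape[0],400:400+b.shape[1]]=b
cv2.imwrite("pics/in.png",o);np.savez("top3.npz",**s)
E
```

```text
time: 10.52
tool_pos: [555.0, 191.0, 65.4]
tcp_rot: [-176.0, 0.0, 90.0]
ft_force: [-0.3, -0.4, -2.8]
finger_gap: 8.1
grip_force: 98.0
rotvec [-4.01  0.   -0.02] shift [-0.   0.7  9.4] | at [555.  191.   65.4] [-175.99    0.     89.98] F [-0.3 -0.4 -2.8] t 10.53 gap 8.1
```

View pics/in.png

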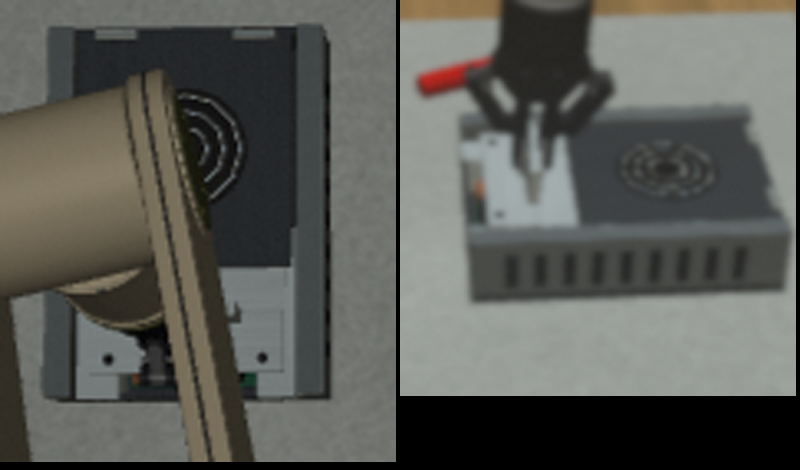

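The plate is tucked under the lap and the panel has not moved. The holes are at px (207.7, 248.2) and (254, 248.2). Lower first, then level out while pressing.

```bash
python3 - <<'E'
from h import *
s=np.load("top3.npz")
for u in(207.7,254.4):print(cast(s,u,248.2,61).round(1))
E
python3 steer.py '0,0,0,0,0,0.4,2 | 0,0,0,0,0,0.8,2 | -0.2,0,0,0,0.08,1.1,2 | -0.4,0,0,0,0.1,1.4,2 | -0.6,0,0,0,0.12,1.6,2 | -0.8,0,0,0,0.14,1.8,2 | -0.8,0,0,0,0.14,1.8,2 | -0.8,0,0,0,0.14,1.8,2' 110; python3 d.py 555 191 56 180 0 90
```

```text
[527.  244.2  61. ]
[525.9 134.3  61. ]
time: 11.62
tool_pos: [555.1, 191.1, 57.0]
tcp_rot: [180.0, -0.0, 90.0]
ft_force: [-4.1, -1.2, 5.7]
finger_gap: 8.1
grip_force: 109.9
rotvec [ 0.05 -0.   -0.01] shift [-0.1 -0.1  1. ] | at [555.1 191.1  57. ] [179.95  -0.    89.99] F [-4.1 -1.2  5.7] t 11.62 gap 8.1
```

In the tool's units: 2 mm is 0.4, 1 mm is 0.2.

```bash
python3 steer.py '0,0,0,0,0,0.2,2 | 0,0,0,0,0,0.3,2 | 0,0,0,0,0,0.4,2 | 0,0,0,0,0,0.4,2'; python3 d.py 555 191 56 180 0 90
```

```text
time: 12.12
tool_pos: [555.6, 191.2, 56.6]
tcp_rot: [179.9, -0.0, 90.0]
ft_force: [-8.8, -2.5, 16.7]
finger_gap: 8.3
grip_force: 111.7
rotvec [ 0.1  -0.01 -0.01] shift [-0.2 -0.6  0.6] | at [555.6 191.2  56.6] [ 1.799e+02 -1.000e-02  8.999e+01] F [-8.8 -2.5 16.7] t 12.12 gap 8.3
```

```bash
python3 steer.py '0,0,0,0,-0.2,0.1,2 | 0,0,0,0,-0.3,0.16,2 | 0,0,0,0,-0.3,0.16,2 | 0,0,0,0,-0.3,0.16,2'; python3 d.py 555 191 56 180 0 90
python3 - <<'E'
from h import *
from bench import r, optics, monitor
q=monitor.sense();print(q["wrist_torque"],q["ft_force"])
s=optics.snapshot("top");a=cv2.resize(s["pixels"][140:280,175:295],None,fx=3.3,fy=3.3,interpolation=2)
s2=optics.snapshot("side");b=cv2.resize(s2["pixels"][150:270,280:400],None,fx=3.3,fy=3.3,interpolation=2)
o=np.zeros((470,800,3),np.uint8);o[:a.shape[0],:a.shape[1]]=a;o[:b.shape[0],400:400+b.shape[1]]=b
cv2.imwrite("pics/pr.png",o);np.savez("top4.npz",**s);np.savez("side4.npz",**s2)
E
```

```text
time: 12.62
tool_pos: [555.7, 191.2, 56.6]
tcp_rot: [179.7, -0.0, 90.0]
ft_force: [-4.6, -2.8, 17.7]
finger_gap: 8.0
grip_force: 111.6
rotvec [ 0.28 -0.03 -0.02] shift [-0.2 -0.7  0.6] | at [555.7 191.2  56.6] [ 1.7972e+02 -3.0000e-02  8.9980e+01] F [-4.6 -2.8 17.7] t 12.62 gap 8.0
[-0.45661063  0.99374747 -0.05037688] [-4.59531066 -2.84108329 17.71126456]
```

View pics/pr.png

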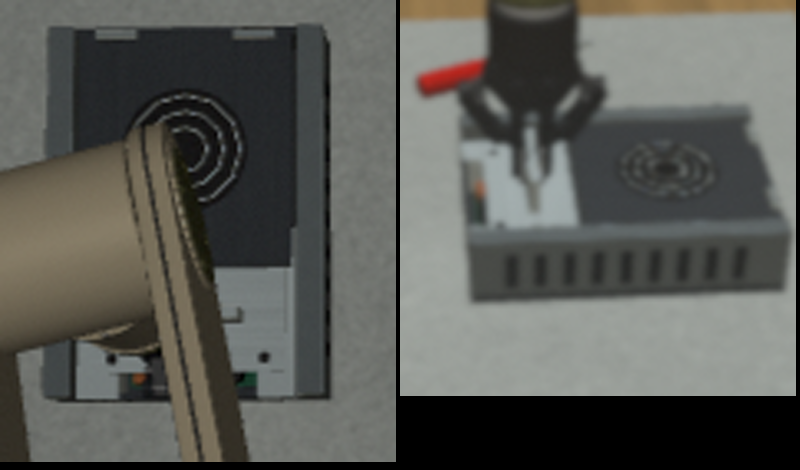

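The view shows the plate down between the walls with the panel still closed. TCP height (56.6) minus the grip offset (about 11.4) gives roughly 45 mm, which is ledge height. I press a little harder and take out the 0.3° lean.

In the tool's units: 1.6 mm is 0.32, 1.4 mm is 0.28, 0.3 degrees is 0.06.

```bash
python3 steer.py '0.02,0,0,0,0,0.14,2 | 0.04,0,0,0,0,0.28,2 | 0.06,0,0,0,0,0.32,2 | 0.06,0,0,0,0,0.32,2 | 0.06,0,0,0,0,0.32,2 | 0.06,0,0,0,0,0.32,2'; python3 d.py 555 191 56 180 0 90; python3 - <<'E'
from bench import r, optics, monitor
print(monitor.sense()["wrist_torque"])
from h import *
a=np.load("top0.npz");b=np.load("top4.npz")
for s in(a,b):
    g=s["pixels"][...,1].astype(int)
    print([round(float(np.interp(-70,-g[215:228,u],np.arange(215,228))),2) for u in(256,258,260)],g[215:226,258])
sa=np.load("side0.npz")["pixels"].astype(int);sb=np.load("side4.npz")["pixels"].astype(int)
print("panel px change",abs(sa-sb)[183:215,345:392].mean())
E
```

```text
time: 13.48
tool_pos: [555.6, 191.2, 56.6]
tcp_rot: [-180.0, -0.0, 90.0]
ft_force: [-12.7, -5.0, 30.4]
finger_gap: 8.3
grip_force: 113.8
rotvec [-0.03 -0.02 -0.01] shift [-0.2 -0.6  0.6] | at [555.6 191.2  56.6] [-1.7997e+02 -2.0000e-02  8.9990e+01] F [-12.7  -5.   30.4] t 13.47 gap 8.3
[-0.77507273  2.01850528  0.04308273]
[227.0, 227.0, 227.0] [ 41  38  38  38  35  44 128 128 128 129 128]
[227.0, 227.0, 227.0] [ 40  38  37  39  38  44 123 124 122 123 123]
panel px change 1.0410017730496455
```

The height stays at 56.6 with 30 N on it, so the plate sits firmly on the ledges. The panel edge is unchanged. I hold briefly, check and hand in.

```bash
python3 steer.py '0,0,0,0,0,0,2 | 0,0,0,0,0,0,2 | 0,0,0,0,0,0,2 | 0,0,0,0,0,0,2' && python3 -c "
from bench import r, optics, monitor
print(r.hand_in())"
```

```text
time: 13.98
tool_pos: [555.6, 191.2, 56.5]
tcp_rot: [-180.0, -0.0, 90.0]
ft_force: [-12.9, -5.1, 31.5]
finger_gap: 8.3
grip_force: 113.8
the job is handed in; nothing more can be done
None
```

I handed the job in at about 14 s, with the shield plate tucked roughly 17 mm under the lap, the panel still closed, and the arm holding the plate flat on the ledges at about 31 N; no verdict was returned.

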